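Find the rattling parts case at the welding bench

TASK

Two of the three sealed grey parts cases on the welding bench are packed solid and one has a loose part in it. Pick them up and shake each back and forth along its length a few times (clearly off the bench) until you find the one that rattles; stand silent ones back down on the bench and leave the other things on the bench alone. Finish while still holding the rattling case, level and still, roughly a hand's length (its underside 15 to 25 cm) above the middle of the black rubber hand-over mat: do not put it down or let go.

Things in the scene. Friction and masses are not known exactly. Their poses are not given: they have to be found in the camera images.
- case_a_grip (a point): Left-hand (+y) one of three identical sealed grey steel cases, 150 long x 70 wide x 45 high; on the lid a black grip block, 24 thick along the length x 66 across x 44 high. This point is the block's centre, 67 above the case's underside; x along the case's length, y across, z up. Grip the block by its 24 thickness; leave 3 over the lid. Cases weigh 0.25 to 0.55 kg, drawn anew.
- case_b_grip (a point): Middle case, the same; point and axes as for the left one. In one case of the three (drawn anew each start) a loose 0.12 kg steel ball, 31 diameter, rolls unseen along the length, 54 either way from the middle: it knocks at the ends and lies at the low end when tipped, shifting the moment on the hand by about 0.065 N m either way. It adds its weight, but weight alone does not tell.
- case_c_grip (a point): Right-hand (-y) case, the same; point and axes as for the left one. A silent case acts as a fixed weight on its centre line: tipped end-down, the moment it puts on the wrist, like that of the gripper itself, just follows the sine of the angle, whereas the ball at the low end adds a step of about 0.065 N m of opposite sign.
- mat_center (a point): Centre of the upper face of the black rubber hand-over mat, a flat fixed rectangle 160 (x) by 200 (y), 4 thick, lying on the bench beyond the cases.
- brush: Bystander: hand brush lying flat on the bench, about 200 long, beyond the left case. Origin under its middle. Leave alone.
- can: Bystander: upright plain metal can, 60 diameter, 130 high, beyond the right case. Origin under its centre. Leave alone.
Things that resemble listed ones, but are neither listed nor needed, are in the scene too. Leave any blue or pink look-alike of the part that bears case_c_grip alone. Leave any green look-alike of the part that bears case_a_grip alone.

How it is judged:
On the way, in this order (a step that is already met when the one before it is completed fails the run):
1. the rattling case, gripped and off the bench, is shaken: its loose part runs to one end (((height (world z) of case_a_grip above 0.1 m and distance between slug_center and case_a_grip below 0.095 m and contact force between the fingers and case_a above 1 N and x of slug_center in the frame of case_a_grip above 0.03 m) or (height (world z) of case_b_grip above 0.1 m and distance between slug_center and case_b_grip below 0.095 m and contact force between the fingers and case_b above 1 N and x of slug_center in the frame of case_b_grip above 0.03 m) or (height (world z) of case_c_grip above 0.1 m and distance between slug_center and case_c_grip below 0.095 m and contact force between the fingers and case_c above 1 N and x of slug_center in the frame of case_c_grip above 0.03 m))), for 0.02 s.
2. and then, still gripped and off the bench, to the other end (((height (world z) of case_a_grip above 0.1 m and distance between slug_center and case_a_grip below 0.095 m and contact force between the fingers and case_a above 1 N and x of slug_center in the frame of case_a_grip below -0.03 m) or (height (world z) of case_b_grip above 0.1 m and distance between slug_center and case_b_grip below 0.095 m and contact force between the fingers and case_b above 1 N and x of slug_center in the frame of case_b_grip below -0.03 m) or (height (world z) of case_c_grip above 0.1 m and distance between slug_center and case_c_grip below 0.095 m and contact force between the fingers and case_c above 1 N and x of slug_center in the frame of case_c_grip below -0.03 m))), for 0.02 s.
At the end, for the whole second after the job is handed in: The case with the loose part is gripped and held still (under 5 cm/s), level within 15 degrees, underside 8 to 32 cm above the bench, grip block within 7 cm of the mat's middle seen from above; the other two stand upright and at rest on the bench, untouched (((distance between slug_center and case_a_grip below 0.095 m and contact force between the fingers and case_a above 1 N and height (world z) of case_a_grip between 0.147 and 0.387 m and horizontal distance between case_a_grip and mat_center below 0.07 m and angle between case_a_grip's own z axis and vertical below 0.26 rad and linear speed of case_a below 0.05 m/s and height (world z) of case_b_grip between 0.06 and 0.075 m and angle between each of case_b_grip, case_c_grip's own z axis and vertical below 0.12 rad and linear speed of each of case_b, case_c below 0.02 m/s and contact force between the fingers and case_b below 0.1 N and height (world z) of case_c_grip between 0.06 and 0.075 m and contact force between the fingers and case_c below 0.1 N) or (distance between slug_center and case_b_grip below 0.095 m and contact force between the fingers and case_b above 1 N and height (world z) of case_b_grip between 0.147 and 0.387 m and horizontal distance between case_b_grip and mat_center below 0.07 m and angle between case_b_grip's own z axis and vertical below 0.26 rad and linear speed of case_b below 0.05 m/s and height (world z) of case_a_grip between 0.06 and 0.075 m and angle between each of case_a_grip, case_c_grip's own z axis and vertical below 0.12 rad and linear speed of each of case_a, case_c below 0.02 m/s and contact force between the fingers and case_a below 0.1 N and height (world z) of case_c_grip between 0.06 and 0.075 m and contact force between the fingers and case_c below 0.1 N) or (distance between slug_center and case_c_grip below 0.095 m and contact force between the fingers and case_c above 1 N and height (world z) of case_c_grip between 0.147 and 0.387 m and horizontal distance between case_c_grip and mat_center below 0.07 m and angle between case_c_grip's own z axis and vertical below 0.26 rad and linear speed of case_c below 0.05 m/s and height (world z) of case_a_grip between 0.06 and 0.075 m and angle between each of case_a_grip, case_b_grip's own z axis and vertical below 0.12 rad and linear speed of each of case_a, case_b below 0.02 m/s and contact force between the fingers and case_a below 0.1 N and height (world z) of case_b_grip between 0.06 and 0.075 m and contact force between the fingers and case_b below 0.1 N))); the arm keeps its last pose, push and grip.
It fails at once if the brush is moved by more than 4 cm (distance of brush from where it was at the start of the episode above 0.04 m).
It fails at once if the can is moved by more than 4 cm (distance of can from where it was at the start of the episode above 0.04 m).
It also fails if it takes over 72 s, if anything falls off the work surface, if the arm or the gripper's body presses on something with over 40 N, if the wrist force passes 120 N, or if a joint passes its speed limit or range.

ROBOT

A 7-joint arm with a two-finger parallel gripper is mounted at the origin on the work surface. World frame = base frame: x ahead of the robot, y to its left, z up, the work surface at z = 0. Lengths are in m, angles in rad, forces in N, time in s.
With the tool pointing down it reaches from about 0.4 to 0.875 m from the base axis. Payload 19.3 kg.
Tool frame: the origin (TCP) lies between the finger pads; the fingertips stand 17 mm ahead of it and the grasp point (between the pads) lies 2 mm behind it (bot.tips_ahead is the z of the fingertips in the tool frame, in m); z points along the fingers, y is the direction in which the jaws open and shut (so a half turn about z gives the same grasp; the last joint's range is limited). The gripper opens to 85 mm and grips with 20 to 120 N. Pads are 22 mm wide; open, the fingers measure 114 mm over their backs; the gripper's body (76 mm by 85 mm) begins 54 mm behind the grasp point. The pads swing forward as they close: fully open they stand 13 mm farther back than shut.
Start: joints at [-1.236, 0.521, -0.036, 1.599, 0.021, 1.021, -0.113], TCP at [0.246, 0.574, 0.248] pointing down, gripper open.
Joint ranges: [-2.91, 2.91], [-0.3, 2.13], [-1.5, 1.42], [0.17, 2.43], [-1.26, 4.41], [0.16, 1.93], [-2.52, 2.52]. Speed limits (rad/s): [1.89, 1.89, 2.39, 2.39, 3.01, 3.01, 3.01].

INTERFACE

Orientations are given as [roll, pitch, yaw] about the fixed x, y, z axes, in that order (R = Rz(yaw) Ry(pitch) Rx(roll)).
In Python, from workcell import telemetry, cams, job, bot gives the robot as it stands.
- The arm moves only by the tool arm_command, never from a script. Its argument "deltas" is a list of rows, each a list of 7 numbers: the opening, from -1 (shut) to 1 (fully open), so that 0 is half open, then the shift along the tool's x, y, z normalised to -1 to 1, where 1 is 150 mm, then the turn, a rotation vector about the tool's x, y, z normalised to -1 to 1, where 1 is 45 degrees. In form: [[hand, tx, ty, tz, rx, ry, rz], ...]. A call has 1 to 8 rows; each row is the pose to reach, as a shift and turn from the pose commanded when the call began, along the tool's axes at that moment; what a row does not reach only later rows make up. A row lasts 1/8 s, in which the tool goes at most 62.5 mm and 10.7 degrees, less where a joint would pass 70% of its speed; a pose out of reach is approached as far as the arm can. A call with a number of a shift or a turn outside -1 to 1 is refused whole. A call with a gripper value outside its range is refused whole. The fingers move at their own pace and stop on an object; "newtons" is the grip in N (left out, the last holds). Time passes only in rows, so rows that repeat a pose let the fingers close. It gives the time, the measured TCP pose, the force and the opening at its end, in the units of the state.
- telemetry.observe(): the state, without advancing time (a new reading comes with each control period).
- cams.grab_frame(name): name is "scene" or "top" or "wrist"; returns the picture (420x560x3 uint8, blue, green, red); there is no depth.
- cams.get_calibration(name): a dict with "fx", "fy", "cx", "cy" (pixels), "R" (3x3) and "t" (3): a world point X has camera coordinates R X + t. Camera axes: x right, y down, z forward; pixel columns grow to the right and rows downward; lengths in m; the calibration is good to about 2 mm. A picture is of the moment at which its call begins: read the wrist's pose just before it. get_calibration takes no time and is no camera call; for the wrist camera it gives the pose at the moment of the call.
- job.job_done(): hands the job in, once; it reports no verdict.
The state is a dict: "clock": time; "qpos": joint angles; "qd": joint speeds; "joint_efforts": joint torques, N m; "position": TCP position; "tool_rot": TCP orientation; "force": force on the tool from outside, world axes, zero at the start; "moment": the same for the moment, N m; "grip_width": finger opening in m.
Only numpy, scipy, OpenCV 4.12 (cv2) and the standard library are available. Lean on these libraries where they do the work, as an engineer would, in place of code of your own. Each camera call takes 0.05 s, during which the arm holds its last target.

## Working session

There is one attempt and no reset: what is moved stays moved. The work goes in short steps, Python scripts to look and compute and a tool call to move; the robot and the scene stay as the last step left them, time stands still between calls to the robot, and variables do not carry over. Pictures are saved under pics/ and viewed, and the job is handed in when it is done.

Besides the shell and the picture viewer there is one more tool, called as name(argument=value, ...) on one line, values as JSON. arm_command: Moves the arm, as the interface text tells. Its arguments: {"type":"object","properties":{"deltas":{"type":"array","items":{"type":"array","items":{"type":"number"}}},"newtons":{"type":"number"}},"required":["deltas"]}

```bash
mkdir -p pics; python3 - <<'E'
from workcell import telemetry, cams, job, bot
import cv2
print(telemetry.observe()); print(bot.tips_ahead)
for n in ("scene","top"):
    cv2.imwrite(f"pics/{n}0.png",cams.grab_frame(n)); c=cams.get_calibration(n); print(n,c)
E
```

```text
{'clock': 0.0, 'qpos': array([-1.23617896,  0.52201405, -0.03634045,  1.6000039 ,  0.0211707 ,
        1.02108224, -0.11277688]), 'qd': array([ 8.38518112e-05, -7.86826073e-04,  8.22229527e-04, -1.55455342e-03,
        1.11200743e-04, -2.98126481e-05,  9.80196290e-04]), 'joint_efforts': array([-8.01959704e-04, -9.27113271e+01,  1.97928451e+00, -3.69930625e+01,
        1.77042681e-02,  8.22464383e-03, -4.01952988e-06]), 'position': array([0.2460511 , 0.5741867 , 0.24772701]), 'tool_rot': array([-3.14046965e+00,  4.82661106e-05,  2.73678438e+00]), 'force': array([-0.60617815,  0.58780976,  0.52429236]), 'moment': array([0.00072007, 0.00324044, 0.01607974]), 'grip_width': 0.08549921050268951}
0.017
scene {'fx': 383.93759952638425, 'fy': 383.93759952638425, 'cx': 276.6189622829575, 'cy': 206.5476474416604, 'R': array([[ 0.46881045,  0.88320287,  0.01301708],
       [ 0.7303163 , -0.37928364, -0.56813909],
       [-0.49684491,  0.27585613, -0.82282959]]), 't': array([-0.15016852, -0.29969662,  1.50885629])}
top {'fx': 455.7738956144577, 'fy': 455.7738956144577, 'cx': 277.40049241552947, 'cy': 211.77287507116196, 'R': array([[ 0.01553196, -0.99986543,  0.0052802 ],
       [-0.99415563, -0.01600707, -0.10676312],
       [ 0.10683327, -0.0035911 , -0.99427046]]), 't': array([-0.04432238,  0.46613386,  1.25590607])}
```

View pics/scene0.png

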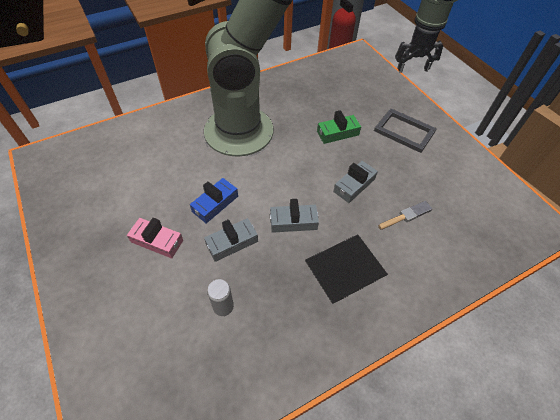

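View pics/top0.png

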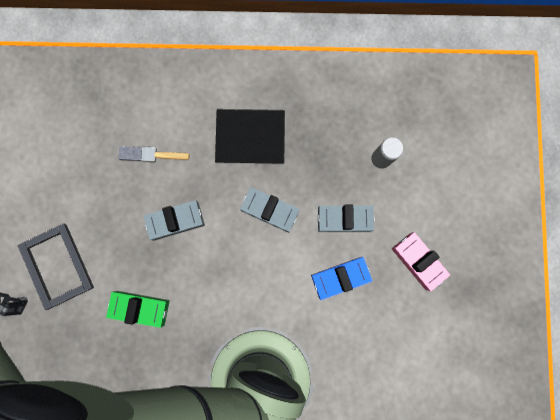

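```bash
python3 - <<'E'
import cv2
im=cv2.imread("pics/top0.png")
a=im[180:250,135:275]; b=im[180:250,235:385]
cv2.imwrite("pics/c1.png",cv2.resize(a,None,fx=5,fy=5,interpolation=cv2.INTER_CUBIC))
cv2.imwrite("pics/c2.png",cv2.resize(b,None,fx=5,fy=5,interpolation=cv2.INTER_CUBIC))
E
```

```text
(no output)
```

View pics/c1.png

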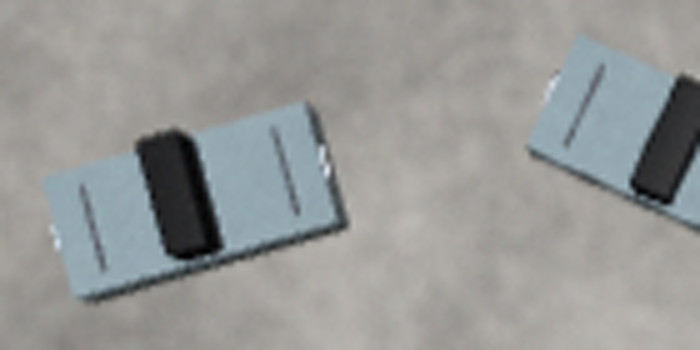

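View pics/c2.png

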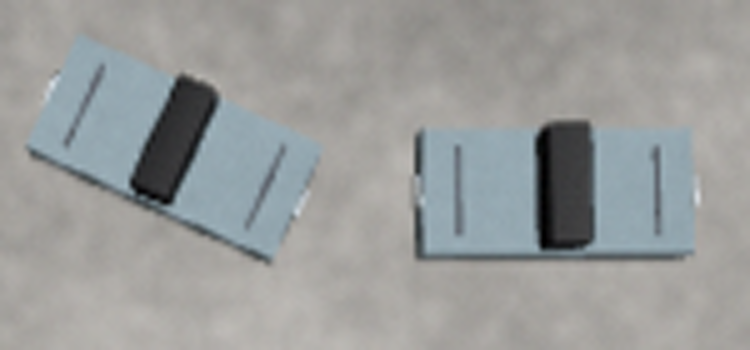

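```bash
cat > h.py <<'E'
import numpy as np
from workcell import telemetry, cams, job, bot
from scipy.spatial.transform import Rotation as Rn
def unproj(uv,z,c):
    R,t=c["R"],c["t"]; d=R.T@np.array([(uv[0]-c["cx"])/c["fx"],(uv[1]-c["cy"])/c["fy"],1]); o=-R.T@t
    return o+d*(z-o[2])/d[2]
def st():
    s=telemetry.observe(); return s,Rn.from_euler("xyz",s["tool_rot"])
def go(p,yaw,pitchR=None):
    """deltas (normalised) from measured pose to tool-down at p with tool yaw"""
    s,R=st(); T=Rn.from_euler("xyz",[np.pi,0,yaw])
    d=R.inv().apply(np.array(p)-s["position"]); r=(R.inv()*T).as_rotvec()
    print("d",np.round(d/.15,3),"r",np.round(r/(np.pi/4),3), "clock",s["clock"])
E
python3 - <<'E'
from h import *
c=cams.get_calibration("top")
L={"a":((135,180),[(45,178),(310,102),(343,222),(88,297)],[(139,145),(180,131),(211,248),(172,256)]),
"b":((235,180),[(82,37),(322,145),(270,258),(30,148)],[(178,78),(217,92),(170,202),(133,187)]),
"c":((235,180),[(422,130),(690,128),(692,252),(422,253)],[(552,122),(590,122),(592,245),(552,245)])}
for k,(o,q,b) in L.items():
    P=[unproj((o[0]+u/5,o[1]+v/5),.045,c) for u,v in q]; B=[unproj((o[0]+u/5,o[1]+v/5),.089,c) for u,v in b]
    P=np.array(P);B=np.array(B); d=(P[0]+P[3]-P[1]-P[2])/2; e=(P[0]+P[1]-P[2]-P[3])/2; e2=(B[0]+B[1]-B[2]-B[3])/2
    print(k,P.mean(0),B.mean(0),"len",np.linalg.norm(d),np.linalg.norm(e),np.linalg.norm(e2),"ang",np.degrees([np.arctan2(d[1],d[0]),np.arctan2(e[1],e[0])+np.pi/2,np.arctan2(e2[1],e2[0])+np.pi/2]))
M=np.array([unproj(p,.004,c) for p in [(217,109),(285,110),(284,163),(215,162)]]);print(M.mean(0),M)
print(unproj((392,148),.13,c),unproj((150,154),0.02,c))
E
```

```text
a [0.43751506 0.24697377 0.045     ] [0.43604655 0.24856855 0.089     ] len 0.14827951460701383 0.06988701563613964 0.06368156951718493 ang [107.29348158 109.68996027 107.81728893]
b [ 0.47107112 -0.01672669  0.045     ] [ 0.46993501 -0.01654614  0.089     ] len 0.1461302060637299 0.06868292921692785 0.06379525243880728 ang [66.37221536 66.20797927 68.33082693]
c [ 0.45007241 -0.22763436  0.045     ] [ 0.44986938 -0.22876981  0.089     ] len 0.14887523979455644 0.0685794856373374 0.06595230854488282 ang [91.23937404 90.4254285  90.38828586]
[0.6898631  0.04533554 0.004     ] [[ 0.76858449  0.14437789  0.004     ]
 [ 0.76901628 -0.05461189  0.004     ]
 [ 0.61111862 -0.05389246  0.004     ]
 [ 0.61073299  0.1454686   0.004     ]]
[ 0.62848664 -0.33438813  0.13      ] [0.62741308 0.32947747 0.02      ]
```

```bash
python3 -c "
from h import *
go([.437,.2475,.19],np.radians(198))"
```

```text
d [-2.028 -1.5    0.387] r [-0.001 -0.    -0.915] clock 0.1
```

arm_command(deltas=[[1,-1,-0.75,0,0,0,0],[1,-1,-0.75,0,0,0,0],[1,-1,-0.75,0,0,0,0],[1,-1,-0.75,0,0,0,0]], newtons=80)

```text
clock: 0.6
position: [0.3424, 0.4079, 0.2485]
tool_rot: [-3.141, 0.001, 2.731]
force: [-0.0, 0.6, -0.7]
grip_width: 0.0855
```

arm_command(deltas=[[1,-1,-0.75,0.38,0,0,-0.3],[1,-1,-0.75,0.38,0,0,-0.5],[1,-1,-0.75,0.38,0,0,-0.9],[1,-1,-0.75,0.38,0,0,-0.915],[1,-1,-0.75,0.38,0,0,-0.915]])

```text
clock: 1.23
position: [0.4337, 0.2483, 0.1908]
tool_rot: [-3.141, -0.001, -2.829]
force: [-0.6, 1.6, 0.1]
grip_width: 0.0855
```

```bash
python3 -c "
from h import *
print(telemetry.observe())
import cv2
go([.437,.2475,.066],np.radians(198))
cv2.imwrite('pics/w1.png',cams.grab_frame('wrist'))"
```

```text
{'clock': 1.225, 'qpos': array([-0.53732268,  0.40489147, -0.13028438,  1.97668186,  0.07375065,
        0.76562991,  1.17288307]), 'qd': array([-0.04312826, -0.00954397, -0.02339051, -0.01360934, -0.00829738,
        0.00807026, -0.05908944]), 'joint_efforts': array([  4.03240621, -73.38566065,   1.05056439, -29.1182363 ,
         0.54124184,  -0.16907746,   3.53129759]), 'position': array([0.43367497, 0.24834822, 0.1907585 ]), 'tool_rot': array([-3.14130272e+00, -1.14602506e-03, -2.82905142e+00]), 'force': array([-0.57624532,  1.59418344,  0.07745823]), 'moment': array([ 0.01269823,  0.03610599, -0.0270334 ]), 'grip_width': 0.08546363074841459}
d [-0.02  -0.012  0.832] r [-0.    -0.001 -0.002] clock 1.225
```

View pics/w1.png

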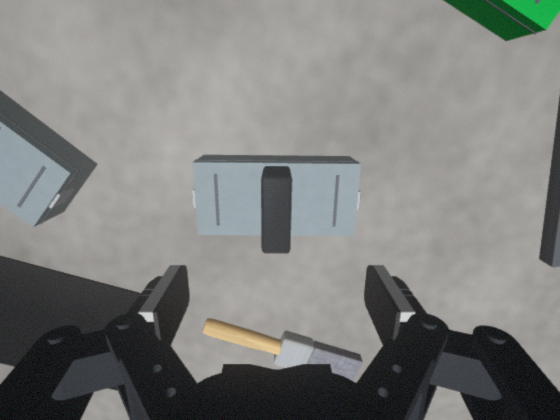

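The wrist picture shows case a square to the jaws, with the block at column 276, midway between the pads (175 and 377). Descend.

arm_command(deltas=[[1,0,-0.01,0.3,0,0,0],[1,0,-0.01,0.6,0,0,0],[1,0,-0.01,0.82,0,0,0],[1,0,-0.01,0.82,0,0,0],[-1,0,-0.01,0.82,0,0,0],[-1,0,-0.01,0.82,0,0,0],[-1,0,-0.01,0.82,0,0,0],[-1,0,-0.01,0.82,0,0,0]])

```text
clock: 2.28
position: [0.4341, 0.2483, 0.0692]
tool_rot: [3.141, 0.001, -2.828]
force: [-1.8, -1.5, 14.3]
grip_width: 0.0234
```

arm_command(deltas=[[-1,0,0,0,0,0,0],[-1,0,0,0,0,0,0]])

```text
clock: 2.52
position: [0.4341, 0.2483, 0.0692]
tool_rot: [3.141, 0.001, -2.828]
force: [-2.3, 0.3, 14.3]
grip_width: 0.0235
```

arm_command(deltas=[[-1,0,0,-0.3,0,0,0],[-1,0,0,-0.6,0,0,0],[-1,0,0,-0.9,0,0,0],[-1,0,0,-0.95,0,0,0],[-1,0,0,-0.95,0,0,0],[-1,0,0,-0.95,0,0,0],[-1,0,0,-0.95,0,0,0]])

```text
clock: 3.4
position: [0.4334, 0.2478, 0.2097]
tool_rot: [-3.141, -0.002, -2.828]
force: [-1.0, -0.0, -4.1]
grip_width: 0.023
```

```bash
cat >> h.py <<'E'
def m():
    s,R=st(); print(s["clock"],s["position"],"F",s["force"],"Mtool",R.inv().apply(s["moment"]),"Ftool",R.inv().apply(s["force"]),np.degrees(s["tool_rot"]),s["grip_width"],s["qpos"])
E
python3 -c "
from h import *
m()"
```

```text
3.4 [0.43335973 0.24784008 0.20969523] F [-1.0180175  -0.02865778 -4.13125347] Mtool [ 0.03904975 -0.00560777 -0.04008644] Ftool [0.96946298 0.2891133  4.13291558] [-1.79971298e+02 -1.06339591e-01 -1.62016809e+02] 0.022978928352197912 [-0.53081145  0.37729486 -0.13701627  1.95950686  0.06924254  0.8111215
  1.17854129]
```

Lifted. Now shake along the length (tool y), then tip both ways and read the moment.

arm_command(deltas=[[-1,0,0.35,0,0,0,0],[-1,0,-0.05,0,0,0,0],[-1,0,0.35,0,0,0,0],[-1,0,-0.05,0,0,0,0],[-1,0,0.35,0,0,0,0],[-1,0,0,0,0,0,0],[-1,0,0,0,0,0,0]])

```text
clock: 4.28
position: [0.4341, 0.2455, 0.21]
tool_rot: [-3.14, -0.002, -2.83]
force: [-0.5, 0.0, -4.8]
grip_width: 0.023
```

arm_command(deltas=[[-1,0,0,0,0.2,0,0],[-1,0,0,0,0.4,0,0],[-1,0,0,0,0.5,0,0],[-1,0,0,0,0.5,0,0],[-1,0,0,0,0.5,0,0],[-1,0,0,0,0.5,0,0],[-1,0,0,0,0.5,0,0],[-1,0,0,0,0.5,0,0]])

```text
clock: 5.28
position: [0.4339, 0.2478, 0.2109]
tool_rot: [-2.749, 0.0, -2.828]
force: [-0.4, 0.2, -4.3]
grip_width: 0.0229
```

```bash
python3 -c "
from h import *
m()"
```

```text
5.275 [0.43390625 0.24779223 0.21091493] F [-0.40581969  0.18716439 -4.26790557] Mtool [-0.70235185  0.00952457  0.03887103] Ftool [0.3291493  1.91170302 3.82776572] [-1.57523124e+02  9.77047006e-03 -1.62056877e+02] 0.02293832301818104 [-0.84012459  0.45999884 -0.01028998  1.89365178  0.39812979  1.03295026
  0.78604754]
```

arm_command(deltas=[[-1,0,0,0,-0.2,0,0],[-1,0,0,0,-0.4,0,0],[-1,0,0,0,-0.6,0,0],[-1,0,0,0,-0.8,0,0],[-1,0,0,0,-1,0,0],[-1,0,0,0,-1,0,0],[-1,0,0,0,-1,0,0],[-1,0,0,0,-1,0,0]])

```text
clock: 6.28
position: [0.4332, 0.2493, 0.211]
tool_rot: [2.75, 0.0, -2.825]
force: [0.3, -0.2, -3.8]
grip_width: 0.0229
```

arm_command(deltas=[[-1,0,0,0,0,0,0],[-1,0,0,0,0,0,0]])

```text
clock: 6.52
position: [0.4334, 0.2487, 0.2109]
tool_rot: [2.749, 0.0, -2.826]
force: [-0.5, 0.2, -3.5]
grip_width: 0.0231
```

```bash
python3 -c "
from h import *
m()"
```

```text
6.525 [0.43341904 0.2487392  0.2109042 ] F [-0.53021079  0.17775238 -3.54490112] Mtool [ 7.73922080e-01  2.59079436e-04 -6.85485449e-02] Ftool [ 0.44963035 -1.04735172  3.40292966] [ 1.57519439e+02  1.10415869e-02 -1.61933839e+02] 0.023129027376256894 [-0.12983379  0.40949429 -0.34776182  1.99673368 -0.37955782  0.74047589
  1.71846731]
```

arm_command(deltas=[[-1,0,0,0,0.2,0,0],[-1,0,0,0,0.375,0,0],[-1,0,0,0,0.375,0,0],[-1,0,0,0,0.375,0,0],[-1,0,0,0,0.375,0,0],[-1,0,0,0,0.375,0,0]])

```text
clock: 7.28
position: [0.4341, 0.2471, 0.2106]
tool_rot: [3.043, -0.0, -2.83]
force: [-0.2, -0.3, -4.5]
grip_width: 0.0233
```

```bash
python3 -c "
from h import *
m()"
```

```text
7.275 [0.43414425 0.2471028  0.2106314 ] F [-0.19965649 -0.27610064 -4.4877544 ] Mtool [ 0.1420134  -0.00300723 -0.00463729] Ftool [ 0.27257961 -0.64257499  4.44621542] [ 1.74347786e+02 -2.74020028e-02 -1.62136242e+02] 0.02330903850871765 [-0.43955763  0.37155192 -0.17400196  1.97174587 -0.04536965  0.77619168
  1.31347077]
```

arm_command(deltas=[[-1,0,0,0,0.2,0,0],[-1,0,0,0,0.25,0,0],[-1,0,0,0,0.25,0,0],[-1,0,0,0,0.25,0,0],[-1,0,0,0,0.25,0,0],[-1,0,0,0,0.25,0,0],[-1,0,0,0,0.25,0,0],[-1,0,0,0,0.25,0,0]])

```text
clock: 8.28
position: [0.4338, 0.248, 0.2108]
tool_rot: [-3.043, -0.0, -2.828]
force: [-0.4, 0.3, -3.3]
grip_width: 0.0229
```

```bash
python3 -c "
from h import *
m()"
```

```text
8.275 [0.4337685  0.24801895 0.21079059] F [-0.37301368  0.28877171 -3.25052351] Mtool [-0.14343275  0.02531682  0.02804559] Ftool [0.26558421 0.70628457 3.19672622] [-1.74379215e+02 -1.92607025e-03 -1.62025244e+02] 0.022874858556237786 [-0.63046325  0.38658426 -0.08327108  1.94519372  0.16178581  0.85545007
  1.06735523]
```

arm_command(deltas=[[-1,0,0,0,-0.125,0,0],[-1,0,0,0,-0.125,0,0],[-1,0,0,0,-0.125,0,0],[-1,0,0,0,-0.125,0,0]])

```text
clock: 8.78
position: [0.4335, 0.2486, 0.2107]
tool_rot: [-3.141, -0.0, -2.827]
force: [0.3, -0.2, -4.2]
grip_width: 0.0229
```

```bash
python3 -c "
from h import *
m()"
```

```text
8.775 [0.43352121 0.24857429 0.21074589] F [ 0.33216647 -0.21936823 -4.22404009] Mtool [0.02719808 0.00807974 0.01757105] Ftool [-0.24849244 -0.30699988  4.22433122] [-1.79939716e+02 -7.89947725e-03 -1.61961262e+02] 0.02293372899800233 [-0.54336813  0.37536484 -0.12307237  1.95899896  0.06340503  0.81130015
  1.18397203]
```

Amplitudes 0.738 (22.5°) and 0.143 (5.6°) hint at a step (a pure sine would give 0.189), but the readings are noisy. I'll average more.

```bash
cat >> h.py <<'E'
def avg(n=12):
    A=[]
    for i in range(n):
        s,R=st(); A.append(R.inv().apply(s["moment"])[0]); cams.grab_frame("wrist")
    s,R=st(); A=np.array(A); Z=R.as_matrix()[:,2]; Y=R.as_matrix()[:,1]
    print("clock",s["clock"],"Mx mean",A.mean(),"sd",A.std(),"tilt",np.degrees(np.arcsin(Y[2])), "pos",s["position"], "w",s["grip_width"])
E
python3 -c "
from h import *
avg()"
```

```text
clock 9.375 Mx mean 0.0513728990567926 sd 0.026139925925299557 tilt -0.001280554602657147 pos [0.43375275 0.24807356 0.21081119] w 0.02313760924492434
```

arm_command(deltas=[[-1,0,0,0,0.15,0,0],[-1,0,0,0,0.15,0,0],[-1,0,0,0,0.15,0,0],[-1,0,0,0,0.15,0,0],[-1,0,0,0,0.15,0,0],[-1,0,0,0,0.15,0,0]])

```text
clock: 10.12
position: [0.4339, 0.2478, 0.2108]
tool_rot: [-3.024, -0.0, -2.828]
force: [-0.8, -0.0, -3.2]
grip_width: 0.023
```

```bash
python3 -c "
from h import *
avg()"
```

```text
clock 10.725 Mx mean -0.17593685016023944 sd 0.03329630115695368 tilt -6.752637618507991 pos [0.4337309  0.24808971 0.21078731] w 0.022800734120402386
```

arm_command(deltas=[[-1,0,0,0,-0.15,0,0],[-1,0,0,0,-0.3,0,0],[-1,0,0,0,-0.3,0,0],[-1,0,0,0,-0.3,0,0],[-1,0,0,0,-0.3,0,0],[-1,0,0,0,-0.3,0,0],[-1,0,0,0,-0.3,0,0],[-1,0,0,0,-0.3,0,0]])

```text
clock: 11.72
position: [0.4337, 0.2482, 0.2108]
tool_rot: [3.024, -0.0, -2.828]
force: [0.3, -0.1, -4.7]
grip_width: 0.0232
```

```bash
python3 -c "
from h import *
avg()"
```

```text
clock 12.325 Mx mean 0.17799316592484318 sd 0.025353848456126513 tilt 6.74922540550925 pos [0.43374546 0.24803327 0.21078548] w 0.02302303581793198
```

arm_command(deltas=[[-1,0,0,0,-0.2,0,0],[-1,0,0,0,-0.35,0,0],[-1,0,0,0,-0.35,0,0],[-1,0,0,0,-0.35,0,0],[-1,0,0,0,-0.35,0,0],[-1,0,0,0,-0.35,0,0]])

```text
clock: 13.08
position: [0.4334, 0.2489, 0.211]
tool_rot: [2.75, 0.0, -2.826]
force: [0.1, -0.3, -4.0]
grip_width: 0.0231
```

```bash
python3 -c "
from h import *
avg()"
```

```text
clock 13.675 Mx mean 0.7338139716216713 sd 0.025097421502248283 tilt 22.49892665160952 pos [0.43378046 0.24803967 0.21080261] w 0.023066986593984432
```

arm_command(deltas=[[-1,0,0,0,0.2,0,0],[-1,0,0,0,0.4,0,0],[-1,0,0,0,0.6,0,0],[-1,0,0,0,0.8,0,0],[-1,0,0,0,1,0,0],[-1,0,0,0,1,0,0],[-1,0,0,0,1,0,0],[-1,0,0,0,1,0,0]])

```text
clock: 14.68
position: [0.4342, 0.247, 0.2111]
tool_rot: [-2.75, 0.0, -2.83]
force: [-0.0, -0.1, -2.4]
grip_width: 0.0232
```

```bash
python3 -c "
from h import *
avg()"
```

```text
clock 15.275 Mx mean -0.7033306124777433 sd 0.030676477710531842 tilt -22.498797375774046 pos [0.43374408 0.24810679 0.21079988] w 0.023359034567710546
```

Averaged amplitudes are 0.177 at 6.75° and 0.719 at 22.5°. A sine alone would give 0.221 at 6.75°, and with the ball's step it would be 0.176, so case a has the ball. I'll level it, check for a leftover offset, then carry it to the mat.

arm_command(deltas=[[-1,0,0,0,-0.2,0,0],[-1,0,0,0,-0.4,0,0],[-1,0,0,0,-0.5,0,0],[-1,0,0,0,-0.5,0,0],[-1,0,0,0,-0.5,0,0]])

```text
clock: 15.9
position: [0.4336, 0.2484, 0.2107]
tool_rot: [-3.14, -0.0, -2.827]
force: [1.0, 0.5, -3.8]
grip_width: 0.0228
```

```bash
python3 -c "
from h import *
avg()
go([.69,.0453,.27],np.radians(198))"
```

```text
clock 16.5 Mx mean 0.04830852633033761 sd 0.022351966654071385 tilt -0.005210202653015916 pos [0.43375147 0.2480626  0.21079685] w 0.02288724000803014
d [-1.208 -1.813 -0.395] r [-0.    -0.    -0.001] clock 16.5
```

arm_command(deltas=[[-1,0,0,0,-0.2,0,0],[-1,0,0,0,-0.4,0,0],[-1,0,0,0,-0.4,0,0],[-1,0,0,0,-0.4,0,0],[-1,0,0,0,-0.2,0,0],[-1,0,0,0,0,0,0],[-1,0,0,0,0,0,0],[-1,0,0,0,0,0,0]])

```text
clock: 17.5
position: [0.433, 0.2492, 0.2109]
tool_rot: [3.141, 0.0, -2.825]
force: [1.0, -1.0, -4.2]
grip_width: 0.0228
```

```bash
python3 -c "
from h import *
avg()"
```

```text
clock 18.1 Mx mean -0.009728145929100797 sd 0.03539806921832745 tilt 0.004275773847999656 pos [0.43382492 0.2479438  0.21077687] w 0.0231689055199643
```

arm_command(deltas=[[-1,-0.2,-0.3,-0.1,0,0,0],[-1,-0.4,-0.6,-0.2,0,0,0],[-1,-0.6,-0.9,-0.2,0,0,0],[-1,-0.6,-0.9,-0.2,0,0,0],[-1,-0.6,-0.9,-0.2,0,0,0],[-1,-0.6,-0.9,-0.2,0,0,0]])

```text
clock: 18.85
position: [0.5604, 0.1483, 0.2408]
tool_rot: [3.141, -0.0, -2.826]
force: [-0.6, 0.0, -3.6]
grip_width: 0.0236
```

arm_command(deltas=[[-1,-0.2,-0.3,-0.1,0,0,0],[-1,-0.4,-0.6,-0.2,0,0,0],[-1,-0.61,-0.91,-0.2,0,0,0],[-1,-0.61,-0.91,-0.2,0,0,0],[-1,-0.61,-0.91,-0.2,0,0,0],[-1,-0.61,-0.91,-0.2,0,0,0],[-1,-0.61,-0.91,-0.2,0,0,0],[-1,-0.61,-0.91,-0.2,0,0,0]])

```text
clock: 19.85
position: [0.69, 0.0463, 0.271]
tool_rot: [-3.142, 0.0, -2.827]
force: [-0.8, -0.7, -4.5]
grip_width: 0.0233
```

```bash
python3 -c "
from h import *
import cv2
m()
go([.69,.0453,.27],np.radians(198))
a=cams.grab_frame('scene');b=cams.grab_frame('top')
cv2.imwrite('pics/s2.png',a);cv2.imwrite('pics/t2.png',b)"
```

```text
19.85 [0.6900087  0.04629416 0.2710417 ] F [-0.84126922 -0.73595468 -4.47826582] Mtool [-0.03129725 -0.03698723  0.03633051] Ftool [ 1.02843614 -0.4396351   4.47808755] [-1.79999232e+02  1.02646598e-02 -1.61984787e+02] 0.023255272615397195 [-0.14236845  0.61307587 -0.01710434  1.37708833  0.01075905  1.15133979
  1.72448273]
d [ 0.002 -0.006  0.007] r [-0.  0.  0.] clock 19.85
```

View pics/s2.png

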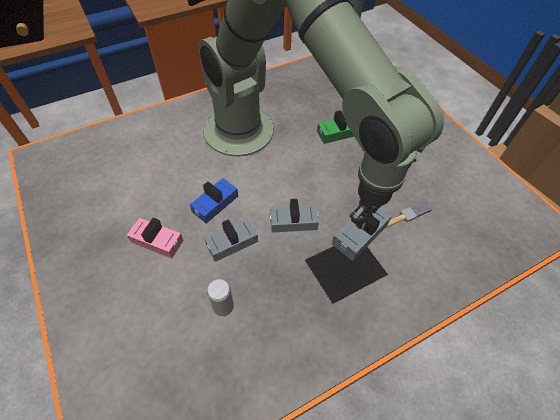

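View pics/t2.png

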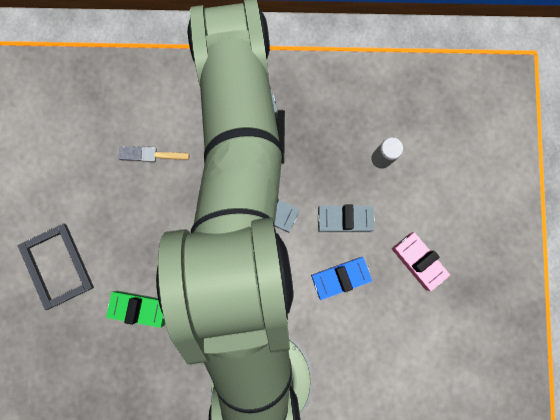

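The picture shows case a held over the mat, with the other two cases, brush and can unmoved. I'll do one more decisive check at ±3°: a sine alone gives about ±0.098, with the ball about ±0.042.

arm_command(deltas=[[-1,0,0,0,0.0667,0,0],[-1,0,0,0,0.0667,0,0],[-1,0,0,0,0.0667,0,0],[-1,0,0,0,0.0667,0,0],[-1,0,0,0,0.0667,0,0],[-1,0,0,0,0.0667,0,0],[-1,0,0,0,0.0667,0,0],[-1,0,0,0,0.0667,0,0]])

```text
clock: 20.95
position: [0.6902, 0.0458, 0.2708]
tool_rot: [-3.089, 0.0, -2.828]
force: [0.3, -0.3, -3.7]
grip_width: 0.0229
```

```bash
python3 -c "
from h import *
avg(30)"
```

```text
clock 22.45 Mx mean -0.03985245200594787 sd 0.02890557177097615 tilt -3.002506406356111 pos [0.69019433 0.04586347 0.27077648] w 0.022966902254058154
```

arm_command(deltas=[[-1,0,0,0,-0.1333,0,0],[-1,0,0,0,-0.1333,0,0],[-1,0,0,0,-0.1333,0,0],[-1,0,0,0,-0.1333,0,0],[-1,0,0,0,-0.1333,0,0],[-1,0,0,0,-0.1333,0,0],[-1,0,0,0,-0.1333,0,0],[-1,0,0,0,-0.1333,0,0]])

```text
clock: 23.45
position: [0.6902, 0.0459, 0.2708]
tool_rot: [3.089, -0.0, -2.828]
force: [0.5, 0.3, -3.9]
grip_width: 0.0231
```

```bash
python3 -c "
from h import *
avg(30)"
```

```text
clock 24.95 Mx mean 0.05158198047974343 sd 0.029498197957941664 tilt 2.9972708913095305 pos [0.69016289 0.04585951 0.27076447] w 0.023214323040410677
```

arm_command(deltas=[[-1,0,0,0,0.0667,0,0],[-1,0,0,0,0.0667,0,0],[-1,0,0,0,0.0667,0,0],[-1,0,0,0,0.0667,0,0],[-1,0,0,0,0.0667,0,0],[-1,0,0,0,0.0667,0,0]])

```text
clock: 25.7
position: [0.6902, 0.0457, 0.2708]
tool_rot: [3.142, -0.0, -2.828]
force: [-0.1, -0.2, -3.4]
grip_width: 0.0228
```

```bash
python3 -c "
from h import *
avg(6);m()"
```

```text
clock 26.0 Mx mean -0.05641527602950979 sd 0.014998336756498 tilt -0.0025857960070322194 pos [0.69018402 0.04588892 0.27078494] w 0.022778147407796948
26.0 [0.69018402 0.04588892 0.27078494] F [-0.86142296 -0.04071697 -3.57263398] Mtool [-0.03166793  0.03973848  0.00954494] Ftool [0.83172377 0.22734014 3.57267028] [-1.79997414e+02 -3.20717721e-03 -1.62020062e+02] 0.022778147407796948 [-0.14222688  0.61366085 -0.01636491  1.37674053  0.01037673  1.15132251
  1.72477229]
```

Amplitude 0.046 at 3°, and −0.056 when levelled from that side: the ball is in case a.

```bash
python3 -c "
from workcell import job
print(job.job_done())"
```

```text
the job is handed in; nothing more can be done
None
```

The left-hand case (case a) is the one that rattles. I handed the job in at about 26 s with it still gripped at 80 N, level and still over the middle of the mat, its underside about 20 cm up.

- **How I found it:** I lifted case a, shook it along its length and tipped it both ways. The wrist moment amplitude was:

| Tip angle | Measured (N m) | Sine alone (N m) | With the ball (N m) |
|---|---|---|---|
| 22.5° | 0.719 | reference | reference |
| 6.75° | 0.177 | 0.221 | 0.176 |
| 3° | 0.046 | about 0.098 | about 0.042 |

- **Level readings:** they changed with the side last tipped to, at about +0.05 after one and −0.01 and −0.056 after the other. The −0.01 was smaller than a ball fully at the end would give; it may not have been lying right at the end then. Single moment readings are noisy (about 0.03 N m), so I averaged.
- **Other cases:** I did not pick up cases b and c, because the first case I tested was the one.
- **Final checks:** The last reading put the gripper at (0.690, 0.046, 0.271) against a measured mat centre of (0.690, 0.045), tilted less than 0.01°. In the scene and top pictures taken over the mat, cases b and c, the brush and the can looked unmoved; the arm hid most of case b in the top picture.
- **Odd reading:** The wrist showed an upward force of about 14 N while the fingers closed on the block. That is well within limits, and it was gone after the lift.

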